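# Lay out the parts of a dismantled power supply

### The arm

A 6-joint arm with a two-finger parallel gripper is mounted at the origin on the work surface. World frame = base frame: x ahead of the robot, y to its left, z up, the work surface at z = 0. Lengths are in mm, angles in rad, forces in N, time in s.
With the tool pointing down it reaches from about 350 to 975 mm from the base axis. Payload 7.1 kg.
Tool frame: the origin (TCP) lies on the mounting face of the last link; the fingertips stand 182 mm ahead of it and the grasp point (between the pads) lies 163 mm ahead of it (ctrl.tip_reach is the distance from the TCP to the fingertips, in mm); z points along the fingers, y is the direction in which the jaws open and shut (so a half turn about z gives the same grasp; the last joint's range is limited). The gripper opens to 88 mm and grips with 3 to 60 N. Pads are 20 mm wide; open, the fingers measure 115 mm over their backs; the gripper's body (75 mm by 178 mm) begins 61 mm behind the grasp point.
Start: joints at [-1.212, 0.423, 1.63, -0, 1.089, -0.019], TCP at [230.564, -580.901, 404.675] pointing down, gripper open.
Joint ranges: [-3, 3], [-0.9, 2.11], [0.09, 2.58], [-1.31, 4.45], [0.11, 2.69], [-2.54, 2.54]. Speed limits (rad/s): [2.39, 2.39, 3.01, 3.14, 3.14, 3.14].

### API

Orientations are given as a rotation vector (axis times angle).
In Python, from workcell import ctrl gives the robot as it stands.
- The arm moves only by the tool jog_arm, never from a script. Its argument "steps" is a list that holds one entry, the list of rows, each a list of 7 numbers: the shift along the tool's x, y, z in m, then the turn, a rotation vector about the tool's x, y, z in degrees, then the gripper's target within -1 to 1 (shut at 1, half-way at 0, fully open at -1). A call has 1 to 20 rows; each row shifts and turns the commanded pose from where the row before left it, along the tool's axes as they then stand; what a row does not reach is not made up. A row lasts 1/12 s, in which the tool goes at most 41.7 mm and 7.16 degrees, less where a joint would pass 70% of its speed; a pose out of reach is approached as far as the arm can. A call is refused whole if a number of a shift passes 0.0417 or a number of a turn 7.16, either way. A call with a gripper value outside its range is refused whole. The fingers move at their own pace and stop on an object; the grip force is fixed at half the most. Time passes only in rows, so rows that do not move let the fingers close. It gives the time, the measured TCP pose, the force and the opening at its end, in the units of the state.
- ctrl.get_obs(): the state, without advancing time (a new reading comes with each control period).
- ctrl.get_image(name): name is "scene" or "top" or "wrist"; returns the picture (384x512x3 uint8, red, green, blue); there is no depth.
- ctrl.camera_info(name): a dict with "fx", "fy", "cx", "cy" (pixels), "origin" and "attitude" of the camera in the world; the wrist camera has in their place "T_tool_cam" (4x4, takes a point from camera to tool coordinates, whose origin is the TCP and whose axes are the flange's). Camera axes: x right, y down, z forward; pixel columns grow to the right and rows downward; lengths in mm; the calibration is good to about 2 mm. A picture is of the moment at which its call begins: read the wrist's pose just before it. camera_info takes no time and is no camera call.
- ctrl.close_job(): hands the job in, once; it reports no verdict.
Trained networks look in the newest picture that a camera, given by its name, has taken for a name from the list of things; names that differ only in an ending like _2 or _b are one class to them, and where a whole thing is asked for, a point or a joint stands for the part that bears it (a point fixed in the world has none). Each returns a list of dicts, best first, with "p" (0 to 1); they miss things now and then, are a little off and sometimes report something else, mostly with a low value. They report only what shows in the picture. A call takes as long as a camera call. They do not tell look-alikes from the thing itself.
- ctrl.look_for(thing, camera): "bbox" ([left, top, right, bottom] in pixels, round what is visible of it).
- ctrl.trace(thing, camera): "pixels" (384x512 bool, what is visible of it) and "bbox" ([left, top, right, bottom] in pixels, round what is visible of it).
- ctrl.landmark_of(thing, camera): "uv" ([column, row] in pixels: a listed point, or the origin of a listed thing).
The state is a dict: "t": time; "qpos": joint angles; "qvel": joint speeds; "joint_torque": joint torques, N m; "ee_pos": TCP position; "orientation": TCP orientation; "ft_force": force on the tool from outside, world axes, zero at the start; "moment": the same for the moment, N m; "width": finger opening in mm.
Only numpy, scipy, OpenCV 4.12 (cv2) and the standard library are available. Lean on these libraries where they do the work, as an engineer would, in place of code of your own. Each camera call takes 0.05 s, during which the arm holds its last target.

### The job

Lay out the parts of the dismantled power supply on the grey board for refitting: the heat sink in the middle square with its fins up and the fan lying flat and centred on top of it, the blue capacitor standing in the square next to the red marker, and the yellow transformer in the square next to the blue marker. Centre each part in its square, with the heat sink and the fan squared up to the board, and set the parts down rather than drop them. Leave the copper choke, the screwdriver and the green bin where they are.

Things in the scene. Friction and masses are not known exactly. Their poses are not given: they have to be found in the camera images.
- board: Fixed grey layout board lying on the steel bench, 110 mm (its x) by 370 mm (its y) by 6 mm thick, with three white-outlined squares (84 mm, one row). Origin at the centre of its underside, on the bench; z up. Square centres lie at y = -100, 0 and +100 mm, x = 0; the upper face is at z = 6 mm.
- red_marker: Flat red bar, 80 by 18 by 6 mm, fixed on one end of the board (either end, differs from start to start). Origin at the centre of its underside, which is on the board's upper face, 168 mm from the board's centre along its y axis and so 68 mm from the centre of the end square beside it.
- blue_marker: Flat blue bar, 80 by 18 by 6 mm, fixed on the other end of the board, origin and distances as for the red one.
- heat_sink: Loose aluminium heat sink, 70 mm long (its x) by 56 mm wide (its y) by 30 mm high: 8 mm base with seven upright fins along x, the outer two 4 mm thick and flush with the sides. Grip it across its 56 mm width. Lies fins up at the start. Origin at the centre of its underside; z up. About 0.18 kg.
- fan: Loose black square fan with grey blades, 60 by 60 mm and 25 mm thick, lying flat. Origin at the centre of its underside; x and y along its sides, z up. About 0.09 kg.
- transformer: Loose transformer, dark core with a yellow-taped winding, 44 mm (its x) by 40 mm (its y) by 36 mm high; for gripping and contact it is a full block of that size. Origin at the centre of its underside; z up. About 0.15 kg.
- capacitor: Loose blue cylindrical capacitor with a silver top marked with a cross, 30 mm diameter, 45 mm high, standing upright. Origin at the centre of its underside; z up. About 0.06 kg.
- choke: Bystander: copper-wound ring coil, about 48 mm across, 18 mm high, lying on the bench among the parts. Leave it. Origin at the centre of its underside.
- screwdriver: Bystander: screwdriver with a red handle, 160 mm long, lying on the bench beyond the parts on the robot's left. Leave it. Origin near its middle, x along it.
- green_bin: Bystander: open green plastic bin, 120 by 90 by 50 mm, on the bench on the robot's right. Leave it. Origin at the centre of its underside.
Things that resemble listed ones, but are neither listed nor needed, are in the scene too. What is shaped like the transformer but turquoise is not meant.

How it is judged:
By the outcome, as a careful person would: the job done as asked, in the order asked, and still so for the second after the job is handed in, with the robot touching nothing.
It also fails if it takes over 96 s, if anything falls off the work surface, if the arm or the gripper's body presses on something with over 40 N, if the wrist force passes 120 N, or if a joint passes its speed limit or range.

## Working session

There is one attempt and no reset: what is moved stays moved. The work goes in short steps, Python scripts to look and compute and a tool call to move; the robot and the scene stay as the last step left them, time stands still between calls to the robot, and variables do not carry over. Pictures are saved under pics/ and viewed, and the job is handed in when it is done.

Besides the shell and the picture viewer there is one more tool, called after "Emit:" as name([rows], argument=value, ...), one row to a line, values as JSON. jog_arm: Moves the arm, as the interface text tells. Its arguments: {"type":"object","properties":{"steps":{"type":"array"}},"required":["steps"]}

```bash
ls; mkdir -p pics; python3 - <<'E'
from workcell import ctrl
import cv2
o=ctrl.get_obs();print(o)
for n in ["scene","top","wrist"]:
    im=ctrl.get_image(n);cv2.imwrite(f"pics/{n}0.png",im[:,:,::-1]);print(n,ctrl.camera_info(n))
E
```

```text
pics
{'t': 0.0, 'qpos': array([-1.21198006e+00,  4.23796675e-01,  1.63070684e+00, -4.07194006e-05,
        1.08863199e+00, -1.89786873e-02]), 'qvel': array([ 1.39067385e-03,  1.02224467e-03,  1.90708380e-04, -7.92287320e-05,
       -1.07758033e-04,  4.42534356e-04]), 'joint_torque': array([ 1.77405022e-03, -5.44616890e+01, -2.73658437e+01,  6.45376160e-02,
        2.26931105e-02, -1.31226798e-04]), 'ee_pos': array([ 230.47327621, -580.6361879 ,  403.92245704]), 'orientation': array([-3.08421635e+00, -5.89660776e-01,  4.65428909e-04]), 'ft_force': array([-0.26563014, -0.21058693,  0.24857941]), 'moment': array([0.01105263, 0.00616437, 0.00532338]), 'width': 87.68721405151615}
scene {'fx': 398.3519416821918, 'fy': 398.3519416821918, 'cx': 252.44763123868984, 'cy': 196.9148384960651, 'origin': array([1128.31208332,  266.89329902,  824.75569842]), 'attitude': array([-1.4209292 , -2.21713307,  0.86088558])}
top {'fx': 361.0273432317039, 'fy': 361.0273432317039, 'cx': 250.2381977751059, 'cy': 189.9335946948075, 'origin': array([396.66609214, -56.83135982, 927.12351358]), 'attitude': array([-2.13579026,  2.17927306, -0.14495249])}
wrist {'fx': 264.8368732897172, 'fy': 264.8368732897172, 'cx': 255.79020934934354, 'cy': 189.94779516595878, 'T_tool_cam': array([[-1.04750848e-03, -9.61947758e-01, -2.73231428e-01,
         7.47777196e+01],
       [ 9.99999248e-01, -1.18201469e-03,  3.27666163e-04,
        -6.38507461e-01],
       [-6.38161293e-04, -2.73230879e-01,  9.61948273e-01,
         2.10497679e+01],
       [ 0.00000000e+00,  0.00000000e+00,  0.00000000e+00,
         1.00000000e+00]])}
```

View pics/scene0.png

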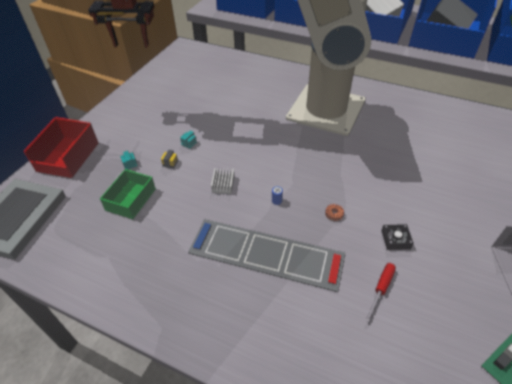

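View pics/top0.png

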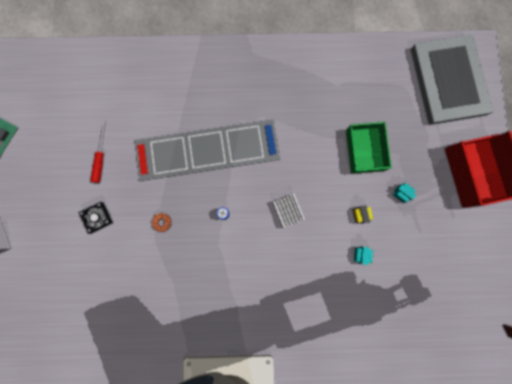

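```bash
cat > h.py <<'E'
import numpy as np, cv2
from workcell import ctrl
from scipy.spatial.transform import Rotation as R
from scipy.optimize import minimize
def cam(name,obs=None):
    i=ctrl.camera_info(name)
    K=np.array([[i['fx'],0,i['cx']],[0,i['fy'],i['cy']],[0,0,1]])
    if name=='wrist':
        o=obs or ctrl.get_obs()
        T=np.eye(4);T[:3,:3]=R.from_rotvec(o['orientation']).as_matrix();T[:3,3]=o['ee_pos']
        C=T@i['T_tool_cam'];return K,C[:3,:3],C[:3,3]
    return K,R.from_rotvec(i['attitude']).as_matrix(),np.array(i['origin'])
def proj(c,P):
    K,Rm,t=c;q=(np.atleast_2d(P)-t)@Rm;q=q@K.T;return q[:,:2]/q[:,2:]
def back(c,uv,z):
    K,Rm,t=c;uv=np.atleast_2d(uv);d=np.c_[uv,np.ones(len(uv))]@np.linalg.inv(K).T@Rm.T
    return t+d*((z-t[2])/d[:,2])[:,None]
def box(x,y,z0=0,cyl=False):
    if cyl:
        a=np.linspace(0,2*np.pi,40,endpoint=False);b=np.c_[np.cos(a),np.sin(a)]*x
    else: b=np.array([[x,y],[x,-y],[-x,-y],[-x,y]])/2
    return b
SH={'heat_sink':(box(70,56),0,30),'fan':(box(60,60),0,25),'transformer':(box(44,40),0,36),'capacitor':(box(15,0,cyl=True),0,45),
 'board':(box(110,370),0,6),'green_bin':(box(120,90),0,50),'red_marker':(box(80,18),6,12),'blue_marker':(box(80,18),6,12)}
def pts(s,p,z0=0):
    b,za,zb=SH[s];c,sn=np.cos(p[2]),np.sin(p[2]);xy=b@np.array([[c,sn],[-sn,c]])+p[:2]
    return np.r_[np.c_[xy,np.full(len(xy),z0+za)],np.c_[xy,np.full(len(xy),z0+zb)]]
S=4
def iou(c,s,p,m,z0):
    uv=proj(c,pts(s,p,z0))
    hull=cv2.convexHull(((uv+0.5)*S).astype(np.float32)).astype(np.int32)
    a=np.zeros(m.shape,np.uint8);cv2.fillConvexPoly(a,hull,1)
    return (a&m).sum()/max(1,(a|m).sum())
def fit(c,s,mask,z0=0,yaws=None,p0=None):
    m=cv2.resize(mask.astype(np.uint8)*255,None,fx=S,fy=S,interpolation=cv2.INTER_LINEAR);m=(m>127).astype(np.uint8)
    v,u=np.nonzero(mask);ctr=back(c,[u.mean(),v.mean()],z0+SH[s][2]*.7)[0]
    best=None
    for y in (yaws if yaws is not None else np.arange(0,np.pi,np.pi/6)):
        r=minimize(lambda q:-iou(c,s,(q[0],q[1],q[2]/50),m,z0),[ctr[0],ctr[1],y*50],method='Nelder-Mead',options=dict(initial_simplex=[[ctr[0],ctr[1],y*50],[ctr[0]+8,ctr[1],y*50],[ctr[0],ctr[1]+8,y*50],[ctr[0],ctr[1],y*50+8]],xatol=.05,fatol=1e-4))
        if best is None or r.fun<best[0]: best=(r.fun,r.x)
    return np.array([best[1][0],best[1][1],best[1][2]/50]),-best[0]
def tool():
    o=ctrl.get_obs();return o,R.from_rotvec(o['orientation']).as_matrix(),o['ee_pos']
def snap(name,f=None):
    o=ctrl.get_obs();c=cam(name,o);im=ctrl.get_image(name)
    if f: cv2.imwrite(f'pics/{f}.png',im[:,:,::-1])
    return c,im,o
E
python3 - <<'E'
from h import *
np.set_printoptions(precision=3,suppress=True)
o,Rm,t=tool();print(Rm,t)
c,im,_=snap('top')
for n in ['board','red_marker','blue_marker','heat_sink','fan','transformer','capacitor','choke','green_bin']:
    for d in ctrl.trace(n,'top')[:4]:
        s=f"{n} p={d['p']:.2f} {np.round(d['bbox'])}"
        if n in SH and d['p']>.3: p,f=fit(c,n,d['pixels']); s+=f' {p} deg {np.degrees(p[2]):.1f} iou {f:.2f}'
        print(s)
E
```

```text
[[ 0.929  0.369 -0.   ]
 [ 0.369 -0.929  0.001]
 [ 0.    -0.001 -1.   ]] [ 230.511 -580.731  404.078]
board p=0.97 [133. 118. 279. 180.] [625.925  46.502   0.137] deg 7.8 iou 0.90
red_marker p=0.49 [137. 144. 147. 174.] [605.229 213.603   0.048] deg 2.8 iou 0.82
heat_sink p=0.90 [274. 194. 304. 228.] [ 461.171 -158.208    0.394] deg 22.6 iou 0.92
fan p=0.55 [262. 128. 276. 157.] [ 647.188 -118.896    1.001] deg 57.4 iou 0.37
transformer p=0.84 [394. 183. 415. 203.] [ 501.024 -452.487    0.342] deg 19.6 iou 0.73
transformer p=0.74 [354. 208. 370. 223.] [ 447.677 -344.287    3.247] deg 186.1 iou 0.79
transformer p=0.65 [355. 245. 372. 261.] [ 348.047 -338.701    1.446] deg 82.9 iou 0.70
transformer p=0.18 [154. 212. 170. 230.]
capacitor p=0.49 [219. 207. 228. 220.] [458.505   6.119   0.56 ] deg 32.1 iou 0.94
choke p=0.57 [152. 211. 170. 232.]
green_bin p=0.87 [346. 121. 391. 175.] [ 616.24  -365.596    0.071] deg 4.1 iou 0.95
```

View pics/wrist0.png

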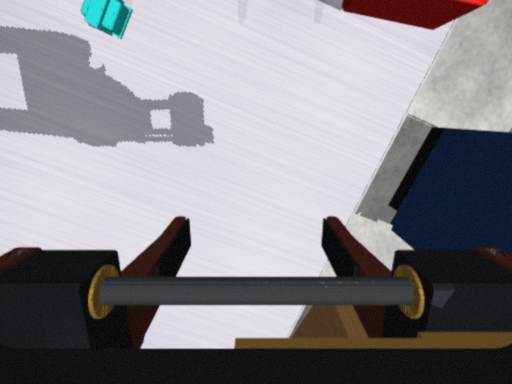

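Emit:
jog_arm([
  [[0.0285, -0.0236, 0.008, 0, 0, 0, -1], [0.0285, -0.0236, 0.008, 0, 0, 0, -1], [0.0285, -0.0236, 0.008, 0, 0, 0, -1], [0.0285, -0.0236, 0.008, 0, 0, 0, -1], [0.0285, -0.0236, 0.008, 0, 0, 0, -1], [0.0285, -0.0236, 0.008, 0, 0, 0, -1], [0.0285, -0.0236, 0.008, 0, 0, 0, -1], [0.0285, -0.0236, 0.008, 0, 0, 0, -1], [0.0285, -0.0236, 0.008, 0, 0, 0, -1], [0.0285, -0.0236, 0.008, 0, 0, 0, -1], [0.0285, -0.0236, 0.008, 0, 0, 0, -1], [0.0285, -0.0236, 0.008, 0, 0, 0, -1], [0.0285, -0.0236, 0.008, 0, 0, 0, -1], [0, 0, 0, 0, 0, 0, -1], [0, 0, 0, 0, 0, 0, -1]],
])

```text
t: 1.9
ee_pos: [462.4, -157.5, 300.4]
orientation: [-3.084, -0.596, 0.001]
ft_force: [0.3, 0.1, 0.3]
width: 88.0
```

```bash
cat >> h.py <<'E'
np.set_printoptions(precision=3,suppress=True)
def look(n,name='wrist',f=None,z0=0,k=2):
    c,im,o=snap(name,f)
    Rm=R.from_rotvec(o['orientation']).as_matrix()
    for d in ctrl.trace(n,name)[:k]:
        p,q=fit(c,n,d['pixels'],z0)
        rel=Rm.T@(np.r_[p[:2],0]-o['ee_pos']); ty=np.arctan2(Rm[1,0],Rm[0,0])
        print(n,f"p={d['p']:.2f}",np.round(d['bbox']),'world',p[:2],'deg',round(np.degrees(p[2]),1),'iou',round(q,3),'rel tool',rel,'tool x deg',round(np.degrees(ty),1))
    return c,im,o
def todeg(o):
    Rm=R.from_rotvec(o['orientation']).as_matrix();return np.degrees(np.arctan2(Rm[1,0],Rm[0,0]))
E
python3 - <<'E'
from h import *
look('heat_sink',f='w1')
E
```

```text
heat_sink p=0.77 [223. 156. 283. 231.] world [ 459.182 -155.177] deg 20.3 iou 0.919 rel tool [ -2.032  -3.25  300.394] tool x deg 21.9
```

View pics/w1.png

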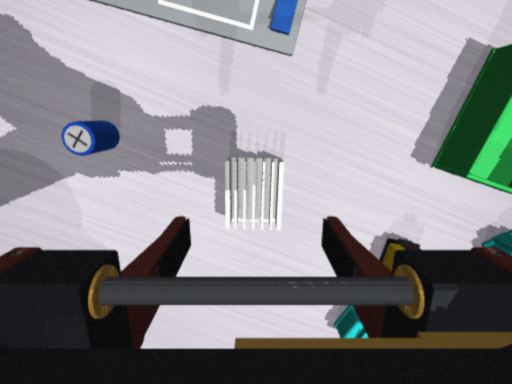

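Emit:
jog_arm([
  [[-0.001, -0.0015, 0.03, 0, 0, 0, -1], [-0.001, -0.0015, 0.03, 0, 0, 0, -1], [0, 0, 0.03, 0, 0, 0, -1], [0, 0, 0.018, 0, 0, 0, -1], [0, 0, 0.006, 0, 0, 0, -1], [0, 0, 0, 0, 0, 0, -1], [0, 0, 0, 0, 0, 0, 1], [0, 0, 0, 0, 0, 0, 1], [0, 0, 0, 0, 0, 0, 1], [0, 0, 0, 0, 0, 0, 1], [0, 0, 0, 0, 0, 0, 1], [0, 0, 0, 0, 0, 0, 1], [0, 0, 0, 0, 0, 0, 1]],
])

```text
t: 3.08
ee_pos: [459.0, -157.0, 187.4]
orientation: [3.085, 0.59, 0.001]
ft_force: [-2.0, 0.3, 8.4]
width: 55.7
```

Emit:
jog_arm([
  [[0, 0, -0.01, 0, 0, 0, 1], [0, 0, -0.03, 0, 0, 0, 1], [0, 0, -0.035, 0, 0, 4.6, 1], [0, 0, -0.035, 0, 0, 4.7, 1], [0, 0, -0.032, 0, 0, 4.7, 1], [0.0153, -0.031, 0, 0, 0, 0, 1], [0.0153, -0.031, 0, 0, 0, 0, 1], [0.0153, -0.031, 0, 0, 0, 0, 1], [0.0153, -0.031, 0, 0, 0, 0, 1], [0.0153, -0.031, 0, 0, 0, 0, 1], [0.0153, -0.031, 0, 0, 0, 0, 1], [0, 0, 0, 0, 0, 0, 1], [0, 0, 0, 0, 0, 0, 1]],
])

```text
t: 4.17
ee_pos: [525.0, 41.2, 329.0]
orientation: [3.134, 0.215, -0.0]
ft_force: [-1.1, -0.2, -2.0]
width: 55.9
```

```bash
python3 - <<'E'
from h import *
print(ctrl.get_obs()['width'])
c,im,o=look('board',f='w2',k=1)
print(o['ee_pos'],o['t'])
for n in ['red_marker','blue_marker']: look(n,k=1)
E
```

```text
55.940484049169065
board p=0.77 [ 80.  36. 441. 147.] world [623.843  49.981] deg 187.7 iou 0.907 rel tool [ 99.157   4.753 328.976] tool x deg 7.9
[524.985  41.18  328.982] 4.1667
red_marker p=0.57 [ 86.  47. 113. 130.] world [601.013 216.467] deg 187.4 iou 0.941 rel tool [  99.862 -165.384  328.613] tool x deg 7.7
blue_marker p=0.65 [404.  47. 432. 132.] world [ 646.239 -115.45 ] deg 7.5 iou 0.933 rel tool [100.612 168.702 328.65 ] tool x deg 7.6
```

View pics/w2.png

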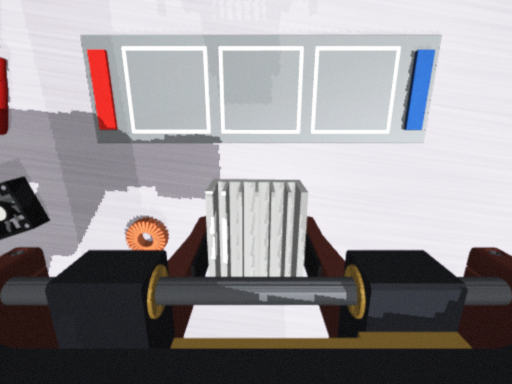

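```bash
python3 - <<'E'
from h import *
im=cv2.imread('pics/w2.png');cv2.imwrite('pics/w2z.png',cv2.resize(im[165:305,180:340],None,fx=5,fy=4,interpolation=cv2.INTER_CUBIC)[:600])
o=ctrl.get_obs();c=cam('wrist',o);Rm=R.from_rotvec(o['orientation']).as_matrix()
z=o['ee_pos'][2]-187.4+30
for uv in [(207,181.5),(306.5,181.5),(208,276),(303,276)]: print(uv,Rm.T@(back(c,uv,z)[0]-o['ee_pos']))
d=ctrl.trace('heat_sink','wrist')
for q in d: print(q['p'],q['bbox'])
E
```

```text
(207, 181.5) [ 40.613 -26.396 157.384]
(306.5, 181.5) [ 40.552  26.372 157.387]
(208, 276) [-16.786 -28.758 157.404]
(303, 276) [-16.859  27.255 157.408]
```

View pics/w2z.png

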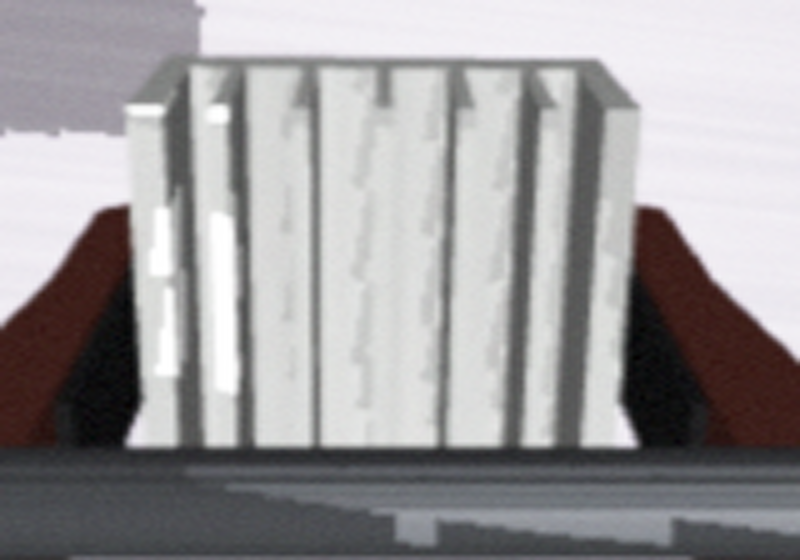

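```bash
python3 - <<'E'
from h import *
o=ctrl.get_obs();c=cam('wrist',o);Rm=R.from_rotvec(o['orientation']).as_matrix()
z=o['ee_pos'][2]-187.4
for uv,dz in [((205.4,191.5),30),((307.6,191.5),30),((215,180),0),((300.5,180),0),((215,180),8),((300.5,180),8)]: print(uv,Rm.T@(back(c,uv,z+dz)[0]-o['ee_pos']))
Rz=Rm; b=np.array([623.7,50.3,0]); print('board rel',Rm.T@(b-o['ee_pos']))
E
```

```text
(205.4, 191.5) [ 35.09  -27.539 157.391]
(307.6, 191.5) [ 35.027  27.246 157.393]
(215, 180) [ 34.117 -26.87  187.392]
(300.5, 180) [ 34.054  28.366 187.393]
(215, 180) [ 36.066 -25.603 179.391]
(300.5, 180) [ 36.006  26.976 179.393]
board rel [ 99.67    1.345 328.713]
```

```bash
python3 - <<'E'
from h import *
for i in range(6):
    ctrl.get_image('wrist'); o=ctrl.get_obs();Rm=R.from_rotvec(o['orientation']).as_matrix();print(o['t'],o['ee_pos'],Rm[:,2],todeg(o),o['width'])
E
```

```text
4.5667 [524.844  38.665 328.711] [-0. -0. -1.] 7.562666407124744 55.90062048487039
4.6167 [524.909  38.788 328.722] [-0. -0. -1.] 7.5738001100416215 56.08079387966044
4.6667 [524.943  38.96  328.7  ] [-0.  0. -1.] 7.5876404229868335 56.01151362745898
4.7167 [524.983  39.082 328.691] [-0. -0. -1.] 7.599565987303217 55.6548489311128
4.7667 [525.005  39.224 328.687] [-0. -0. -1.] 7.615315493963379 55.92339229541662
4.8167 [525.032  39.324 328.677] [-0.  0. -1.] 7.624857365022992 55.91501170421873
```

```bash
python3 - <<'E'
from h import *
for i in range(6): ctrl.get_image('wrist')
for n in ['red_marker','blue_marker']: 
  c,im,o=look(n,k=1,f='w3')
print(o['ee_pos'],todeg(o))
g=cv2.cvtColor(im,cv2.COLOR_RGB2GRAY)
# white outline of squares: predicted corners for centre estimate; segment grey interior components
hsv=cv2.cvtColor(im,cv2.COLOR_RGB2HSV)
print(im[90,260],im[47,260],im[90,222],im[90,305],im[90,310])
gr=((g<205)).astype(np.uint8)
n,l,st,ce=cv2.connectedComponentsWithStats(gr,connectivity=4)
for i in range(1,n):
    if 3000<st[i,4]<9000 and st[i,1]<150: 
        cnt=cv2.findContours((l==i).astype(np.uint8),cv2.RETR_EXTERNAL,cv2.CHAIN_APPROX_NONE)[0][0]
        r=cv2.minAreaRect(cnt); p=back(c,r[0],6)[0]; bx=back(c,cv2.boxPoints(r),6)[:,:2]
        print(st[i],r,'centre',p,bx.mean(0),np.linalg.norm(np.diff(bx,axis=0),axis=1))
E
```

```text
red_marker p=0.57 [ 85.  47. 114. 129.] world [601.014 216.24 ] deg 187.3 iou 0.886 rel tool [  98.812 -164.942  328.672] tool x deg 7.7
blue_marker p=0.61 [402.  50. 434. 130.] world [ 646.271 -115.469] deg 7.8 iou 0.915 rel tool [ 99.521 169.824 328.646] tool x deg 7.7
[525.036  39.594 328.649] 7.653214400637998
[174 179 181] [254 254 254] [180 185 187] [191 196 199] [198 202 204]
[ 221   50   77   79 5763] ((259.0, 89.0), (78.0, 76.0), 90.0) centre [625.62   50.056   6.   ] [624.158  49.855] [78.232 78.341 84.368]
[ 314   50   81   78 4343] ((354.0, 88.5), (77.0, 80.0), 90.0) centre [639.524 -50.428   6.   ] [638.119 -50.765] [82.368 77.978 88.74 ]
[ 124   51   81   79 5830] ((164.0, 90.0), (78.0, 80.0), 90.0) centre [611.203 150.596   6.   ] [609.717 150.538] [82.408 78.525 88.876]
```

Emit:
jog_arm([
  [[0.0249, 0.0007, 0, 0, 0, 0, 1], [0.0249, 0.0007, 0.02, 0, 0, -0.2, 1], [0.0249, 0.0006, 0.03, 0, 0, 0, 1], [0.0249, 0.0006, 0.03, 0, 0, 0, 1], [0, 0, 0.025, 0, 0, 0, 1], [0, 0, 0.009, 0, 0, 0, 1], [0, 0, 0, 0, 0, 0, 1], [0, 0, 0, 0, 0, 0, 1], [0, 0, 0, 0, 0, 0, 1], [0, 0, 0, 0, 0, 0, 1], [0, 0, 0, 0, 0, 0, 1], [0, 0, 0, 0, 0, 0, 1]],
])

```text
t: 6.32
ee_pos: [624.3, 50.4, 216.1]
orientation: [3.134, 0.215, 0.003]
ft_force: [-0.1, -0.0, -2.2]
width: 55.6
```

```bash
python3 - <<'E'
from h import *
c,im,o=snap('wrist','w4');print(o['ee_pos'],todeg(o),o['t'],o['ft_force'])
cv2.imwrite('pics/w4s.png',cv2.resize(im[100:300,150:350,::-1],None,fx=3,fy=3))
E
```

```text
[624.313  50.4   216.059] 7.847819742362245 6.3167 [-0.059 -0.001 -2.173]
```

View pics/w4.png

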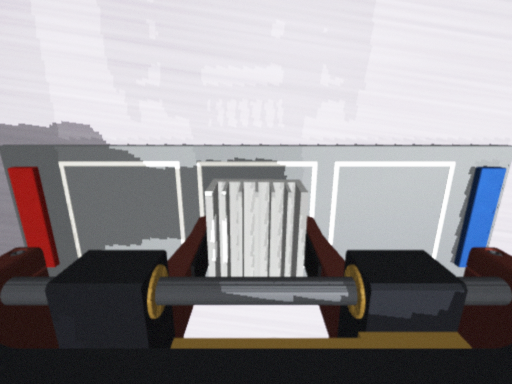

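```bash
python3 - <<'E'
from h import *
c,im,o=snap('wrist');Rm=R.from_rotvec(o['orientation']).as_matrix()
g=cv2.cvtColor(im,cv2.COLOR_RGB2GRAY).astype(int)
for r in [170,172,180]:
    row=g[r]; on=row>225; e=[i for i in range(1,512) if on[i]!=on[i-1]]
    print(r,e)
    print([round((Rm.T@(back(c,(x-.5,r),6)[0]-o['ee_pos']))[1],1) for x in e])
for col in [100,250,400]:
    cc=g[:,col]; e=[i for i in range(100,200) if (cc[i]>225)!=(cc[i-1]>225)];print(col,e,[round((Rm.T@(back(c,(col,x-.5),6)[0]-o['ee_pos']))[0],1) for x in e])
for n in ['red_marker','blue_marker']: look(n,k=1)
E
```

```text
170 [61, 63, 176, 179, 198, 200, 312, 317, 334, 340, 450, 455, 510]
[np.float64(-142.1), np.float64(-140.7), np.float64(-58.8), np.float64(-56.6), np.float64(-42.8), np.float64(-41.3), np.float64(39.9), np.float64(43.5), np.float64(55.9), np.float64(60.2), np.float64(140.1), np.float64(143.7), np.float64(183.6)]
172 [61, 64, 176, 179, 198, 199, 312, 317, 334, 339, 449, 454, 509]
[np.float64(-142.4), np.float64(-140.3), np.float64(-58.9), np.float64(-56.7), np.float64(-42.9), np.float64(-42.2), np.float64(40.0), np.float64(43.6), np.float64(56.0), np.float64(59.6), np.float64(139.6), np.float64(143.3), np.float64(183.3)]
180 [63, 66, 177, 180, 199, 201, 311, 317, 333, 339, 448, 453, 507]
[np.float64(-142.2), np.float64(-140.0), np.float64(-58.6), np.float64(-56.4), np.float64(-42.5), np.float64(-41.1), np.float64(39.6), np.float64(44.0), np.float64(55.7), np.float64(60.1), np.float64(140.1), np.float64(143.7), np.float64(183.4)]
100 [134, 162, 165] [np.float64(62.2), np.float64(42.4), np.float64(40.2)]
250 [144] [np.float64(55.1)]
400 [144, 161, 167] [np.float64(55.0), np.float64(42.9), np.float64(38.5)]
red_marker p=0.84 [  8. 165.  57. 267.] world [600.963 215.478] deg 8.8 iou 0.83 rel tool [  -0.724 -166.764  215.479] tool x deg 7.8
blue_marker p=0.88 [457. 166. 508. 270.] world [ 646.498 -114.639] deg 8.1 iou 0.803 rel tool [ -0.447 166.56  215.071] tool x deg 7.8
```

Emit:
jog_arm([
  [[0, 0.0005, 0.012, 0, 0, 0, 1], [0, 0, 0.007, 0, 0, 0, 1], [0, 0, 0.002, 0, 0, 0, 1], [0, 0, 0.001, 0, 0, 0, 1], [0, 0, 0, 0, 0, 0, 1], [0, 0, 0, 0, 0, 0, 1]],
])

```text
t: 7.12
ee_pos: [623.9, 49.8, 193.2]
orientation: [-3.134, -0.214, 0.002]
ft_force: [-5.1, -0.3, 14.1]
width: 56.0
```

Emit:
jog_arm([
  [[0, 0, 0, 0, 0, 0, -1], [0, 0, 0, 0, 0, 0, -1], [0, 0, 0, 0, 0, 0, -1], [0, 0, 0, 0, 0, 0, -1], [0, 0, -0.01, 0, 0, 0, -1], [0, 0, -0.03, 0, 0, 0, -1], [0, 0, -0.035, 0, 0, 0, -1], [0, 0, -0.035, 0, 0, 0, -1], [0, 0, -0.035, 0, 0, 0, -1], [0, 0, 0, 0, 0, 0, -1]],
])

```text
t: 7.95
ee_pos: [626.4, 50.1, 345.6]
orientation: [3.134, 0.215, 0.018]
ft_force: [0.9, -0.6, 0.8]
width: 87.6
```

```bash
python3 - <<'E'
from h import *
c,im,o=snap('wrist','w5');print(o['ee_pos'],todeg(o))
look('heat_sink',z0=6,k=1)
c,im,o=snap('top','top5')
cv2.imwrite('pics/top5z.png',cv2.resize(im[170:260,60:180,::-1],None,fx=6,fy=6,interpolation=cv2.INTER_CUBIC))
for uv in [(96,217)]: print(back(c,uv,22))
for d in ctrl.trace('fan','top'):
    p,q=fit(c,'fan',d['pixels']);print(d['p'],d['bbox'],p,np.degrees(p[2]),q)
look('heat_sink',name='top',z0=6,k=1)
E
```

```text
[626.352  50.063 345.553] 7.848385480657503
heat_sink p=0.83 [228. 156. 281. 216.] world [625.346  51.314] deg 7.1 iou 0.893 rel tool [ -2.819  -1.53  342.541] tool x deg 7.9
[[453.012 323.569  22.   ]]
heat_sink p=0.53 [217. 144. 221. 163.] world [609.31    0.115] deg 15.4 iou 0.069 rel tool [-19.968  47.394 336.383] tool x deg 7.8
```

View pics/w5.png

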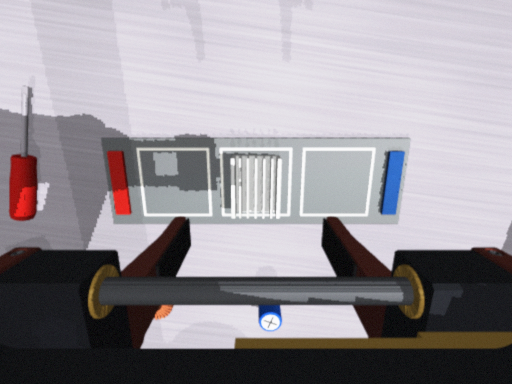

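View pics/top5z.png

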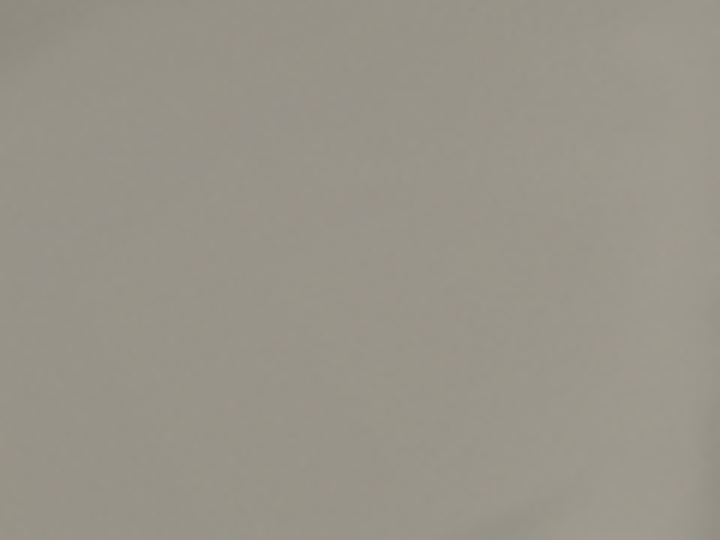

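```bash
python3 - <<'E'
from h import *
im=cv2.imread('pics/top0.png');cv2.imwrite('pics/top0z.png',cv2.resize(im[190:245,60:130],None,fx=9,fy=9,interpolation=cv2.INTER_CUBIC))
c=cam('top')
m=(im.max(2)<75).astype(np.uint8);m[:,:75]=0;m[:,118:]=0;m[:195]=0;m[240:]=0
m=cv2.morphologyEx(m,cv2.MORPH_CLOSE,np.ones((13,13)))
print(m.sum()); print(fit(c,'fan',m))
o=ctrl.get_obs();print(o['ee_pos'],todeg(o),o['t'])
E
```

```text
623
(array([452.777, 328.265,   0.402]), np.float64(0.8757255936675462))
[623.623  49.849 336.038] 7.846668986508105 8.3
```

View pics/top0z.png

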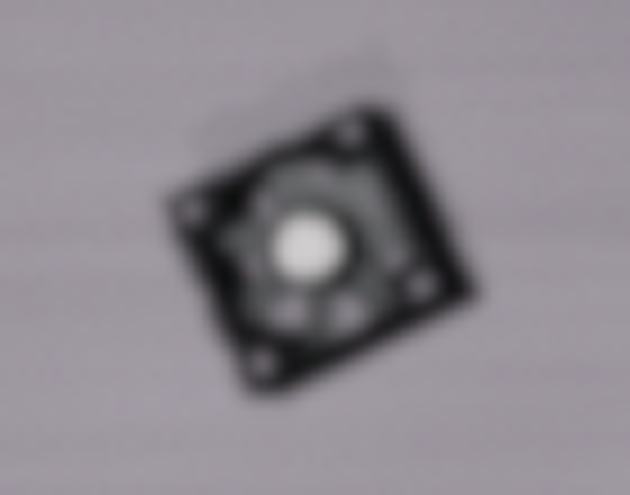

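Emit:
jog_arm([
  [[-0.0136, -0.0297, 0, 0, 0, 0, -1], [-0.0136, -0.0297, 0, 0, 0, 0, -1], [-0.0136, -0.0297, 0, 0, 0, 0, -1], [-0.0136, -0.0297, 0, 0, 0, 0, -1], [-0.0136, -0.0297, 0, 0, 0, 0, -1], [-0.0136, -0.0297, 0, 0, 0, 0, -1], [-0.0136, -0.0297, 0, 0, 0, 0, -1], [-0.0136, -0.0297, 0, 0, 0, 0, -1], [-0.0136, -0.0297, 0, 0, 0, 0, -1], [-0.0136, -0.0297, 0, 0, 0, 0, -1], [0, 0, 0.015, 0, 0, -5, -1], [0, 0, 0.015, 0, 0, -5, -1], [0, 0, 0.01, 0, 0, -5, -1], [0, 0, 0, 0, 0, 0, -1], [0, 0, 0, 0, 0, 0, -1], [0, 0, 0, 0, 0, 0, -1], [0, 0, 0, 0, 0, 0, -1], [0, 0, 0, 0, 0, 0, -1]],
])

```text
t: 9.8
ee_pos: [449.2, 325.5, 298.3]
orientation: [-3.079, -0.62, -0.001]
ft_force: [0.2, -0.5, -0.8]
width: 87.8
```

```bash
python3 - <<'E'
from h import *
for i in range(4): ctrl.get_image('wrist')
c,im,o=look('fan',f='w6',k=2);print(o['ee_pos'],todeg(o),o['t'])
E
```

```text
fan p=0.57 [222. 151. 283. 220.] world [452.219 330.793] deg 25.9 iou 0.866 rel tool [  4.836  -3.591 298.055] tool x deg 22.8
[448.997 325.497 298.051] 22.810474232643134 10.0
```

View pics/w6.png

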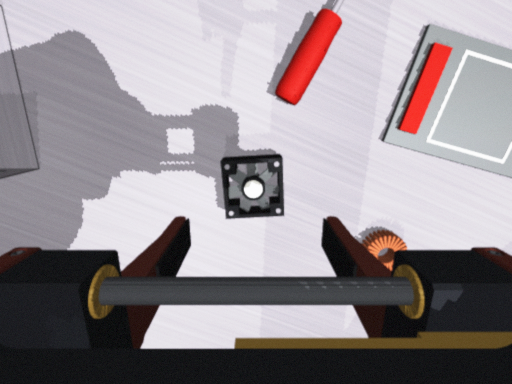

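```bash
python3 - <<'E'
from h import *
c,im,o=snap('wrist');Rm=R.from_rotvec(o['orientation']).as_matrix()
for uv in [(221.5,158),(281.5,154.5),(284,214),(226,218),(253,186.3),(253.5,188.5)]: print((Rm.T@(back(c,uv,25)[0]-o['ee_pos'])))
E
```

```text
[ 35.028 -33.299 272.935]
[ 38.314  23.972 272.93 ]
[-22.161  28.047 272.905]
[-26.437 -30.949 272.911]
[  6.983  -3.299 272.921]
[  4.734  -2.814 272.92 ]
```

Emit:
jog_arm([
  [[0.003, -0.0016, 0.03, 0, 0, 0, -1], [0.0025, -0.0016, 0.03, 0, 0, -3, -1], [0, 0, 0.03, 0, 0, 0, -1], [0, 0, 0.016, 0, 0, 0, -1], [0, 0, 0.0055, 0, 0, 0, -1], [0, 0, 0, 0, 0, 0, -1], [0, 0, 0, 0, 0, 0, -1], [0, 0, 0, 0, 0, 0, 1], [0, 0, 0, 0, 0, 0, 1], [0, 0, 0, 0, 0, 0, 1], [0, 0, 0, 0, 0, 0, 1], [0, 0, 0, 0, 0, 0, 1], [0, 0, 0, 0, 0, 0, 1], [0, 0, 0, 0, 0, 0, 1]],
])

```text
t: 11.32
ee_pos: [452.9, 330.8, 186.9]
orientation: [-3.062, -0.703, -0.001]
ft_force: [-0.9, -0.9, 6.5]
width: 59.5
```

Emit:
jog_arm([
  [[0, 0, -0.01, 0, 0, 0, 1], [0, 0, -0.03, 0, 0, 0, 1], [0, 0, -0.03, 0, 0, 6, 1], [0, 0, -0.03, 0, 0, 6, 1], [0, 0, -0.02, 0, 0, 6, 1], [0.0071, 0.0301, 0, 0, 0, 0, 1], [0.0071, 0.0301, 0, 0, 0, 0, 1], [0.0071, 0.0301, 0, 0, 0, 0, 1], [0.0071, 0.0301, 0, 0, 0, 0, 1], [0.0071, 0.0301, 0, 0, 0, 0, 1], [0.0071, 0.0301, 0, 0, 0, 0, 1], [0.0071, 0.0301, 0, 0, 0, 0, 1], [0.0071, 0.0301, 0, 0, 0, 0, 1], [0.0071, 0.0301, 0, 0, 0, 0, 1], [0.0071, 0.0301, 0, 0, 0, 0, 1], [0, 0, 0, 0, 0, 0, 1], [0, 0, 0, 0, 0, 0, 1], [0, 0, 0, 0, 0, 0, 1], [0, 0, 0, 0, 0, 0, 1]],
])

```text
t: 12.9
ee_pos: [563.6, 43.0, 306.2]
orientation: [-3.134, -0.216, 0.001]
ft_force: [0.3, -0.2, -0.4]
width: 60.0
```

```bash
python3 - <<'E'
from h import *
for i in range(8): ctrl.get_image('wrist')
c,im,o=look('heat_sink',f='w7',k=2,z0=6);print(o['ee_pos'],todeg(o),o['t'],o['width'])
E
```

```text
heat_sink p=0.92 [224.  94. 286. 168.] world [624.302  50.726] deg 7.0 iou 0.926 rel tool [ 60.848   0.149 306.155] tool x deg 7.9
[564.044  42.527 306.162] 7.880550523606881 13.3 59.84208962819743
```

View pics/w7.png

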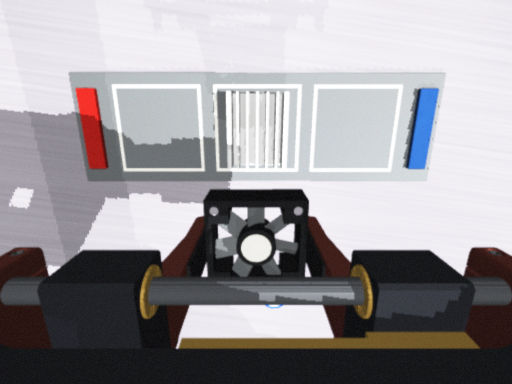

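```bash
python3 - <<'E'
from h import *
im=cv2.imread('pics/w7.png');cv2.imwrite('pics/w7z.png',cv2.resize(im[80:280,190:324],None,fx=4,fy=3,interpolation=cv2.INTER_CUBIC))
c,_,o=snap('wrist');Rm=R.from_rotvec(o['orientation']).as_matrix()
z=o['ee_pos'][2]-186.9
for uv,dz in [((205,200),25),((307,200),25),((208,190),0),((304,190),0),((257,247),25),((257,247),22),((214,211),25),((298,211),25)]: print(uv,dz,Rm.T@(back(c,uv,z+dz)[0]-o['ee_pos']))
E
```

```text
(205, 200) 25 [ 28.839 -28.919 161.9  ]
(307, 200) 25 [ 28.774  28.087 161.899]
(208, 190) 0 [ 27.549 -31.639 186.9  ]
(304, 190) 0 [ 27.478  30.859 186.899]
(257, 247) 25 [ -0.279   0.147 161.9  ]
(257, 247) 22 [ -1.875   0.161 164.9  ]
(214, 211) 25 [ 22.296 -24.178 161.9  ]
(298, 211) 25 [ 22.24   23.334 161.899]
```

View pics/w7z.png

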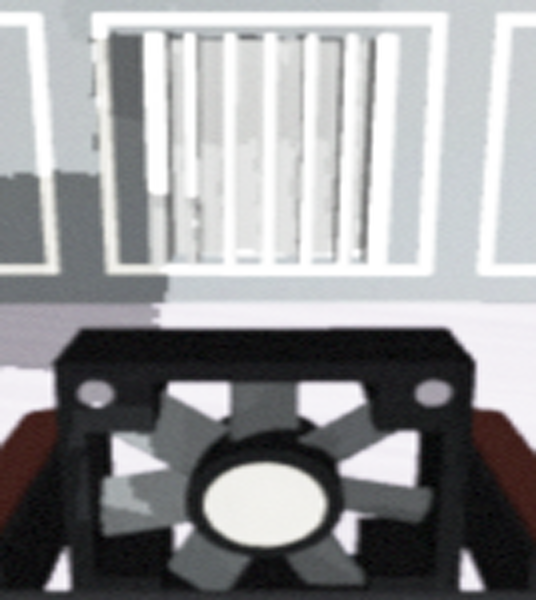

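Emit:
jog_arm([
  [[0.021, 0.0005, 0, 0, 0, 0, 1], [0.0205, 0, 0, 0, 0, 0, 1], [0.0205, 0, 0.02, 0, 0, 0, 1], [0, 0, 0.025, 0, 0, 0, 1], [0, 0, 0.02, 0, 0, 0, 1], [0, 0, 0.004, 0, 0, 0, 1], [0, 0, 0, 0, 0, 0, 1], [0, 0, 0, 0, 0, 0, 1], [0, 0, 0, 0, 0, 0, 1], [0, 0, 0, 0, 0, 0, 1], [0, 0, 0, 0, 0, 0, 1]],
])

```text
t: 14.37
ee_pos: [626.0, 50.1, 238.5]
orientation: [-3.134, -0.215, -0.003]
ft_force: [-0.5, -0.7, -0.7]
width: 59.8
```

```bash
python3 - <<'E'
from h import *
for i in range(2): ctrl.get_image('wrist')
c,im,o=snap('wrist','w8');print(o['ee_pos'],todeg(o),o['t'],o['width'])
c,im,_=snap('scene','s8');cv2.imwrite('pics/s8z.png',cv2.resize(im[190:300,170:360,::-1],None,fx=4,fy=4,interpolation=cv2.INTER_CUBIC))
E
```

```text
[625.793  50.11  238.059] 7.842776818867441 14.4667 60.073860624978344
```

View pics/w8.png

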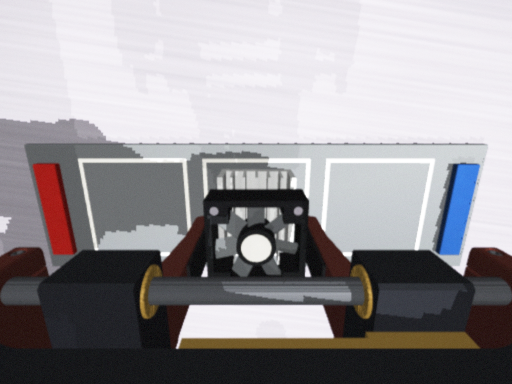

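View pics/s8z.png

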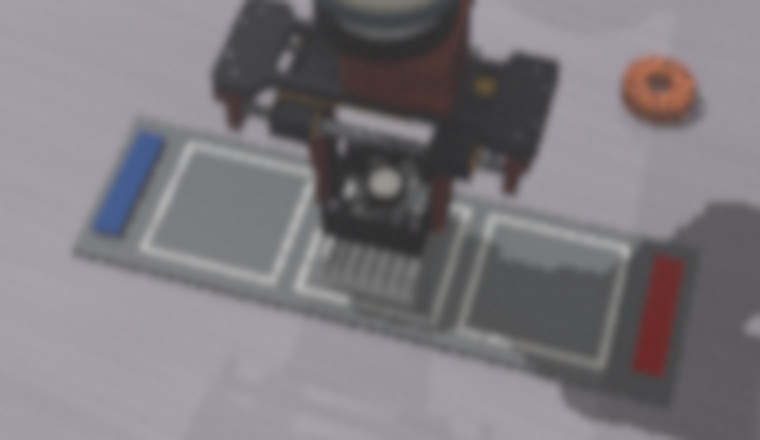

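Emit:
jog_arm([
  [[0, 0, 0.008, 0, 0, 0, 1], [0, 0, 0.004, 0, 0, 0, 1], [0, 0, 0.0015, 0, 0, 0, 1], [0, 0, 0.0005, 0, 0, 0, 1], [0, 0, 0, 0, 0, 0, 1], [0, 0, 0, 0, 0, 0, 1], [0, 0, 0, 0, 0, 0, 1]],
])

```text
t: 15.15
ee_pos: [625.5, 50.1, 222.9]
orientation: [-3.134, -0.215, 0.001]
ft_force: [-0.4, -0.2, 0.5]
width: 59.5
```

Emit:
jog_arm([
  [[0, 0, 0.0008, 0, 0, 0, 1], [0, 0, 0, 0, 0, 0, 1], [0, 0, 0, 0, 0, 0, -1], [0, 0, 0, 0, 0, 0, -1], [0, 0, 0, 0, 0, 0, -1], [0, 0, 0, 0, 0, 0, -1], [0, 0, 0, 0, 0, 0, -1], [0, 0, -0.01, 0, 0, 0, -1], [0, 0, -0.03, 0, 0, 0, -1], [0, 0, -0.035, 0, 0, 0, -1], [0, 0, -0.035, 0, 0, 0, -1], [0, 0, 0, 0, 0, 0, -1], [0, 0, 0, 0, 0, 0, -1], [0, 0, 0, 0, 0, 0, -1], [0, 0, 0, 0, 0, 0, -1]],
])

```text
t: 16.4
ee_pos: [625.0, 50.1, 331.2]
orientation: [-3.134, -0.215, 0.004]
ft_force: [0.5, 0.2, -0.9]
width: 88.1
```

```bash
python3 - <<'E'
from h import *
for i in range(3): ctrl.get_image('wrist')
c,im,o=look('fan',f='w9',k=1,z0=36);print(o['ee_pos'],todeg(o),o['t'])
cv2.imwrite('pics/w9z.png',cv2.resize(im[100:250,180:340,::-1],None,fx=4,fy=4,interpolation=cv2.INTER_CUBIC))
E
```

```text
fan p=0.94 [227. 156. 286. 225.] world [624.176  50.901] deg 7.7 iou 0.906 rel tool [ -0.055  -0.889 330.966] tool x deg 7.8
[625.196  50.08  330.964] 7.846640505920916 16.55
```

View pics/w9.png

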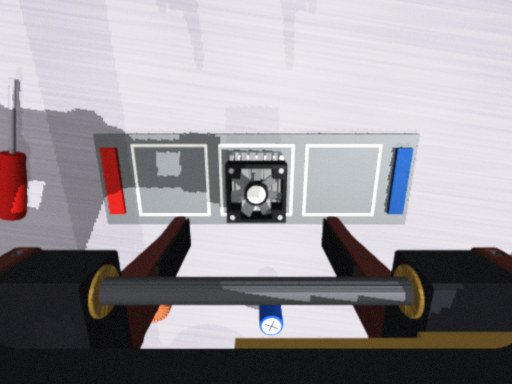

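View pics/w9z.png

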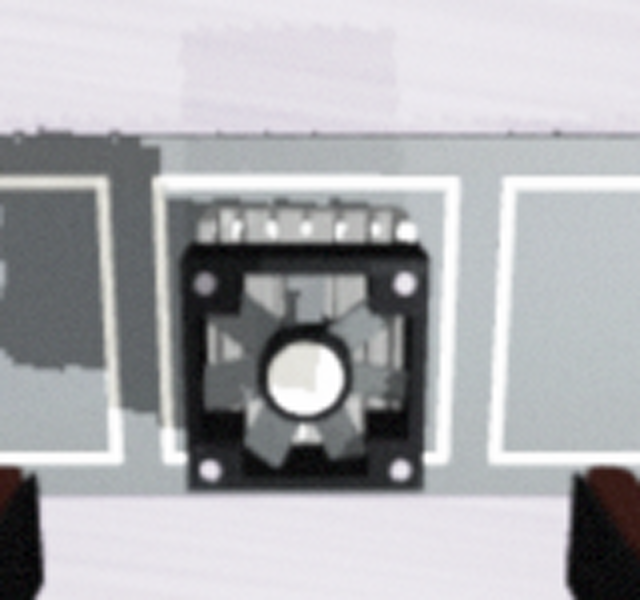

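```bash
python3 - <<'E'
from h import *
c,im,o=snap('wrist');Rm=R.from_rotvec(o['orientation']).as_matrix()
p=back(c,(271,325.5),45)[0];print(p,Rm.T@(p-o['ee_pos']))
ct=cam('top');print(back(ct,[(222.5,213),(161,222)],45))
E
```

```text
[456.309   8.805  45.   ] [-172.648   17.845  286.625]
[[455.117   5.871  45.   ]
 [436.232 155.66   45.   ]]
```

Emit:
jog_arm([
  [[-0.029, 0.003, 0.007, 0, 0, 0, -1], [-0.029, 0.003, 0.007, 0, 0, 0, -1], [-0.029, 0.003, 0.007, 0, 0, 0, -1], [-0.029, 0.003, 0.007, 0, 0, 0, -1], [-0.029, 0.003, 0.007, 0, 0, 0, -1], [-0.029, 0.003, 0.007, 0, 0, 0, -1], [0, 0, 0, 0, 0, 0, -1], [0, 0, 0, 0, 0, 0, -1], [0, 0, 0, 0, 0, 0, -1], [0, 0, 0, 0, 0, 0, -1], [0, 0, 0, 0, 0, 0, -1], [0, 0, 0, 0, 0, 0, -1]],
])

```text
t: 17.7
ee_pos: [456.6, 8.7, 290.5]
orientation: [3.134, 0.215, 0.001]
ft_force: [-0.2, 1.1, 0.2]
width: 87.9
```

```bash
python3 - <<'E'
from h import *
for i in range(2): ctrl.get_image('wrist')
c,im,o=look('capacitor',f='w10',k=2);print(o['ee_pos'],todeg(o),o['t'])
E
```

```text
capacitor p=0.85 [241. 178. 273. 218.] world [455.336   8.842] deg 10.3 iou 0.931 rel tool [ -0.93   -0.302 290.41 ] tool x deg 7.9
[456.187   8.665 290.411] 7.863030507586023 17.8
```

View pics/w10.png

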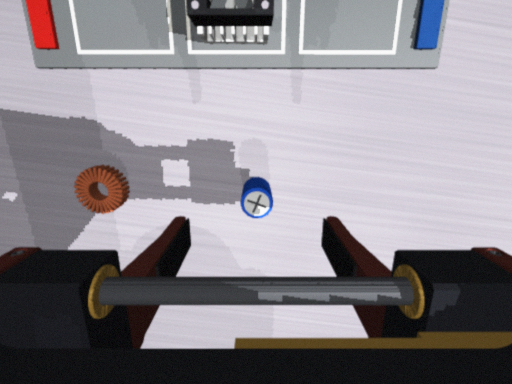

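Emit:
jog_arm([
  [[-0.001, 0, 0.03, 0, 0, 0, -1], [0, 0, 0.03, 0, 0, 0, -1], [0, 0, 0.025, 0, 0, 0, -1], [0, 0, 0.011, 0, 0, 0, -1], [0, 0, 0.004, 0, 0, 0, -1], [0, 0, 0, 0, 0, 0, -1], [0, 0, 0, 0, 0, 0, 1], [0, 0, 0, 0, 0, 0, 1], [0, 0, 0, 0, 0, 0, 1], [0, 0, 0, 0, 0, 0, 1], [0, 0, 0, 0, 0, 0, 1], [0, 0, 0, 0, 0, 0, 1], [0, 0, 0, 0, 0, 0, 1], [0, 0, 0, 0, 0, 0, 1]],
])

```text
t: 19.07
ee_pos: [454.7, 8.4, 190.5]
orientation: [-3.134, -0.215, -0.0]
ft_force: [-0.2, -0.3, 1.7]
width: 37.9
```

Emit:
jog_arm([
  [[0, 0, 0, 0, 0, 0, 1], [0, 0, 0, 0, 0, 0, 1], [0, 0, 0, 0, 0, 0, 1], [0, 0, 0, 0, 0, 0, 1]],
])

```text
t: 19.4
ee_pos: [454.7, 8.4, 190.4]
orientation: [3.134, 0.215, -0.0]
ft_force: [-0.4, -0.1, 1.6]
width: 29.4
```

Emit:
jog_arm([
  [[0, 0, -0.01, 0, 0, 0, 1], [0, 0, -0.03, 0, 0, 0, 1], [0, 0, -0.035, 0, 0, 0, 1], [0, 0, -0.035, 0, 0, 0, 1], [0.0289, -0.0198, 0, 0, 0, 0, 1], [0.0289, -0.0198, 0, 0, 0, 0, 1], [0.0289, -0.0198, 0, 0, 0, 0, 1], [0.0289, -0.0198, 0, 0, 0, 0, 1], [0.0289, -0.0197, 0, 0, 0, 0, 1], [0.0289, -0.0196, 0, 0, 0, 0, 1], [0, 0, 0.03, 0, 0, 0, 1], [0, 0, 0.03, 0, 0, 0, 1], [0, 0, 0.02, 0, 0, 0, 1], [0, 0, 0.005, 0, 0, 0, 1], [0, 0, 0, 0, 0, 0, 1], [0, 0, 0, 0, 0, 0, 1], [0, 0, 0, 0, 0, 0, 1], [0, 0, 0, 0, 0, 0, 1], [0, 0, 0, 0, 0, 0, 1]],
])

```text
t: 20.98
ee_pos: [610.8, 149.5, 216.9]
orientation: [-3.134, -0.215, -0.004]
ft_force: [-0.0, 1.0, -0.5]
width: 29.9
```

```bash
python3 - <<'E'
from h import *
for i in range(3): ctrl.get_image('wrist')
c,im,o=snap('wrist','w11');print(o['ee_pos'],todeg(o),o['t'],o['width'])
cv2.imwrite('pics/w11z.png',cv2.resize(im[140:290,120:390,::-1],None,fx=2.9,fy=4,interpolation=cv2.INTER_CUBIC))
Rm=R.from_rotvec(o['orientation']).as_matrix()
look('capacitor',z0=o['ee_pos'][2]-190.4)
E
```

```text
[610.502 149.445 216.145] 7.839791265202818 21.1333 29.72811832892011
capacitor p=0.62 [229. 208. 285. 278.] world [612.037 150.319] deg 61.7 iou 0.878 rel tool [  1.572  -0.648 215.901] tool x deg 7.8
```

View pics/w11.png

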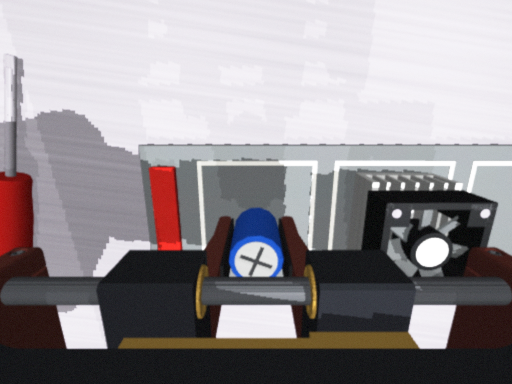

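```bash
python3 - <<'E'
from h import *
c,im,o=snap('wrist');Rm=R.from_rotvec(o['orientation']).as_matrix()
z0=o['ee_pos'][2]-190.4
print(Rm.T@(back(c,(256,262),z0+45)[0]-o['ee_pos']))
print(Rm.T@(back(c,(256,208),z0)[0]-o['ee_pos']))
g=cv2.cvtColor(im,cv2.COLOR_RGB2GRAY).astype(int)
for r in [175,185,195]:
    on=g[r]>190; e=[i for i in range(190,330) if on[i]!=on[i-1]]
    print(r,[(x,round((Rm.T@(back(c,(x-.5,r),6)[0]-o['ee_pos']))[1],1)) for x in e])
for col in [220,300]:
    cc=g[:,col]; e=[i for i in range(130,200) if (cc[i]>200)!=(cc[i-1]>200)];print(col,[(x,round((Rm.T@(back(c,(col,x-.5),6)[0]-o['ee_pos']))[0],1)) for x in e])
E
```

```text
[ -0.288  -0.46  145.4  ]
[ 13.833  -0.399 190.403]
175 [(198, np.float64(-43.0)), (202, np.float64(-40.1)), (287, np.float64(21.9)), (289, np.float64(23.3)), (291, np.float64(24.8)), (299, np.float64(30.6)), (300, np.float64(31.3)), (301, np.float64(32.1)), (302, np.float64(32.8)), (304, np.float64(34.2)), (305, np.float64(35.0)), (308, np.float64(37.2)), (309, np.float64(37.9)), (310, np.float64(38.6)), (312, np.float64(40.1)), (317, np.float64(43.7))]
185 [(198, np.float64(-43.4)), (202, np.float64(-40.5)), (289, np.float64(23.6)), (290, np.float64(24.3)), (293, np.float64(26.5)), (296, np.float64(28.7)), (301, np.float64(32.4)), (302, np.float64(33.1)), (303, np.float64(33.9)), (304, np.float64(34.6)), (307, np.float64(36.8)), (308, np.float64(37.5)), (309, np.float64(38.3)), (310, np.float64(39.0)), (312, np.float64(40.5)), (316, np.float64(43.4))]
195 [(199, np.float64(-43.2)), (203, np.float64(-40.2)), (287, np.float64(22.3)), (288, np.float64(23.1)), (291, np.float64(25.3)), (292, np.float64(26.0)), (293, np.float64(26.8)), (296, np.float64(29.0)), (297, np.float64(29.8)), (301, np.float64(32.7)), (302, np.float64(33.5)), (305, np.float64(35.7)), (306, np.float64(36.5)), (307, np.float64(37.2)), (311, np.float64(40.2)), (315, np.float64(43.2))]
220 [(144, np.float64(55.2)), (160, np.float64(43.8)), (165, np.float64(40.2))]
300 [(143, np.float64(55.8)), (160, np.float64(43.8)), (166, np.float64(39.4))]
```

Emit:
jog_arm([
  [[0.0005, 0, 0.01, 0, 0, 0, 1], [0, 0, 0.006, 0, 0, 0, 1], [0, 0, 0.0025, 0, 0, 0, 1], [0, 0, 0.0008, 0, 0, 0, 1], [0, 0, 0, 0, 0, 0, 1], [0, 0, 0, 0, 0, 0, 1], [0, 0, 0, 0, 0, 0, 1]],
])

```text
t: 21.92
ee_pos: [610.4, 149.4, 196.3]
orientation: [3.134, 0.215, -0.003]
ft_force: [-3.5, -0.7, 10.3]
width: 29.8
```

Emit:
jog_arm([
  [[0, 0, 0, 0, 0, 0, -0.2], [0, 0, 0, 0, 0, 0, -0.2], [0, 0, 0, 0, 0, 0, -0.2], [0, 0, 0, 0, 0, 0, -0.2], [0, 0, 0, 0, 0, 0, -0.2], [0, 0, -0.01, 0, 0, 0, -0.2], [0, 0, -0.03, 0, 0, 0, -0.2], [0, 0, -0.035, 0, 0, 0, -0.2], [0, 0, -0.035, 0, 0, 0, -1], [0, 0, 0, 0, 0, 0, -1], [0, 0, 0, 0, 0, 0, -1], [0, 0, 0, 0, 0, 0, -1]],
])

```text
t: 22.92
ee_pos: [610.5, 149.5, 306.3]
orientation: [-3.134, -0.215, -0.0]
ft_force: [-0.6, -0.1, -0.0]
width: 75.9
```

```bash
python3 - <<'E'
from h import *
for i in range(3): ctrl.get_image('wrist')
c,im,o=look('capacitor',f='w12',k=2,z0=6);print(o['ee_pos'],todeg(o),o['t'],o['width'])
E
```

```text
capacitor p=0.58 [240. 175. 274. 214.] world [610.841 150.377] deg 27.8 iou 0.952 rel tool [  1.618  -0.977 304.616] tool x deg 7.8
[610.192 149.371 304.62 ] 7.846240831480064 23.0667 86.34540476188879
```

View pics/w12.png

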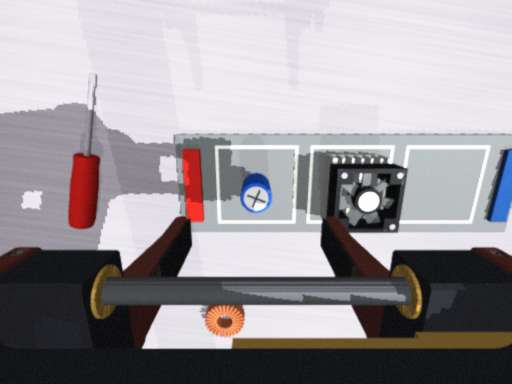

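Emit:
jog_arm([
  [[-0.0154, 0.0308, 0, 0, 0, 0, -1], [-0.0154, 0.0308, 0, 0, 0, 0, -1], [-0.0154, 0.0308, 0, 0, 0, 0, -1], [-0.0154, 0.0308, 0, 0, 0, 0, -1], [-0.0154, 0.0308, 0, 0, 0, 0, -1], [-0.0154, 0.0308, 0, 0, 0, 0, -1], [-0.0154, 0.0308, 0, 0, 0, 0, -1], [-0.0154, 0.0308, 0, 0, 0, 0, -1], [-0.0154, 0.0308, 0, 0, 0, 0, -1], [-0.0154, 0.0308, 0, 0, 0, 0, -1], [-0.0154, 0.0308, 0, 0, 0, 0, -1], [-0.0154, 0.0308, 0, 0, 0, 0, -1], [-0.0154, 0.0308, 0, 0, 0, 0, -1], [-0.0154, 0.0308, 0, 0, 0, 0, -1], [-0.0154, 0.0308, 0, 0, 0, 0, -1], [0, 0, 0, 0, 0, 0, -1], [0, 0, 0, 0, 0, 0, -1], [0, 0, 0, 0, 0, 0, -1], [0, 0, 0, 0, 0, 0, -1], [0, 0, 0, 0, 0, 0, -1]],
])

```text
t: 24.83
ee_pos: [445.5, -338.5, 305.8]
orientation: [-3.133, -0.218, 0.001]
ft_force: [0.7, -0.8, -0.6]
width: 87.9
```

```bash
python3 - <<'E'
from h import *
for i in range(5): ctrl.get_image('wrist')
c,im,o=look('transformer',f='w13',k=3);print(o['ee_pos'],todeg(o),o['t'],o['width'])
cv2.imwrite('pics/w13z.png',cv2.resize(im[130:250,190:320,::-1],None,fx=5,fy=5,interpolation=cv2.INTER_CUBIC))
E
```

```text
transformer p=0.93 [238. 163. 276. 215.] world [ 446.882 -342.816] deg 12.9 iou 0.829 rel tool [  0.972   3.826 306.15 ] tool x deg 7.9
transformer p=0.92 [345. 125. 409. 178.] world [ 498.043 -452.1  ] deg 59.7 iou 0.794 rel tool [ 36.619 119.107 306.158] tool x deg 7.9
transformer p=0.63 [223. 251. 264. 276.] world [ 349.314 -338.112] deg 176.6 iou 0.479 rel tool [-95.022 -14.25  306.141] tool x deg 7.9
[ 445.368 -339.147  306.149] 7.9041494492113715 25.0833 87.62075362871163
```

View pics/w13.png

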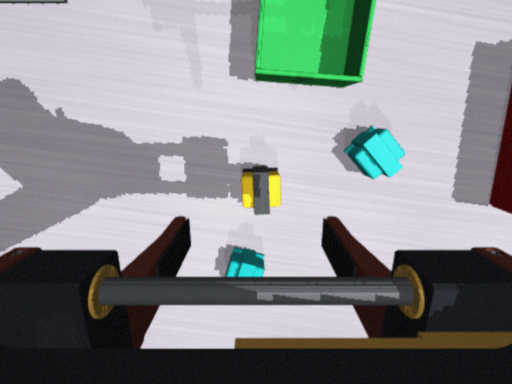

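View pics/w13z.png

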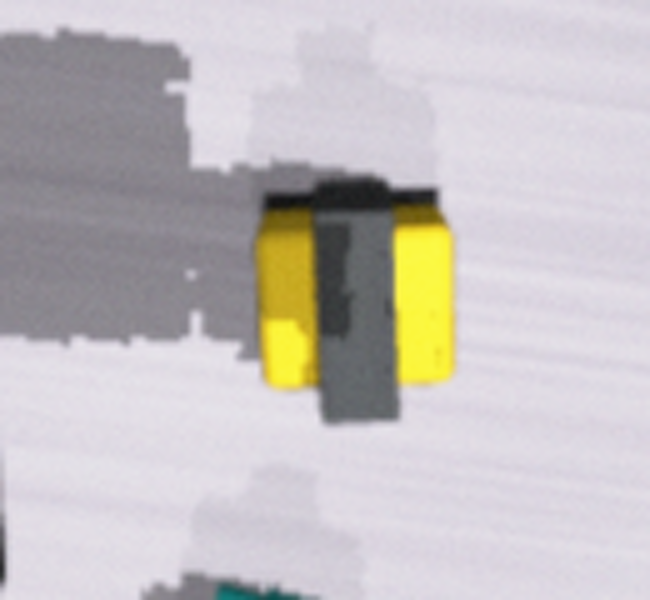

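```bash
python3 - <<'E'
from h import *
c,im,o=snap('wrist');Rm=R.from_rotvec(o['orientation']).as_matrix()
for uv in [(260.4,171.4),(262,214.4),(261.2,192.9),(241.6,190),(280.8,190)]: print(Rm.T@(back(c,uv,36)[0]-o['ee_pos']))
print(o['ee_pos'],todeg(o))
E
```

```text
[ 22.392   3.913 270.153]
[-21.617   5.683 270.151]
[  0.896   4.778 270.152]
[  3.876 -14.401 270.15 ]
[  3.831  23.93  270.154]
[ 445.203 -339.42   306.151] 7.8773001985254005
```

Emit:
jog_arm([
  [[0.0005, 0.0025, 0.03, 0, 0, 0, -1], [0, 0.0022, 0.035, 0, 0, -2, -1], [0, 0, 0.03, 0, 0, 0, -1], [0, 0, 0.018, 0, 0, 0, -1], [0, 0, 0.006, 0, 0, 0, -1], [0, 0, 0, 0, 0, 0, -1], [0, 0, 0, 0, 0, 0, -1], [0, 0, 0, 0, 0, 0, 1], [0, 0, 0, 0, 0, 0, 1], [0, 0, 0, 0, 0, 0, 1], [0, 0, 0, 0, 0, 0, 1], [0, 0, 0, 0, 0, 0, 1], [0, 0, 0, 0, 0, 0, 1], [0, 0, 0, 0, 0, 0, 1], [0, 0, 0, 0, 0, 0, 1], [0, 0, 0, 0, 0, 0, 1], [0, 0, 0, 0, 0, 0, 1]],
])

```text
t: 26.65
ee_pos: [446.2, -344.3, 187.1]
orientation: [-3.13, -0.27, -0.0]
ft_force: [0.2, 0.0, 1.7]
width: 39.8
```

Emit:
jog_arm([
  [[0, 0, -0.01, 0, 0, 0, 1], [0, 0, -0.03, 0, 0, 0, 1], [0, 0, -0.035, 0, 0, 2, 1], [0, 0, -0.035, 0, 0, 0, 1], [0.0209, -0.0242, 0, 0, 0, 0, 1], [0.0209, -0.0242, 0, 0, 0, 0, 1], [0.0209, -0.0242, 0, 0, 0, 0, 1], [0.0209, -0.0242, 0, 0, 0, 0, 1], [0.0209, -0.0242, 0, 0, 0, 0, 1], [0.0209, -0.0242, 0, 0, 0, 0, 1], [0.0209, -0.0243, 0, 0, 0, 0, 1], [0.0209, -0.0243, 0, 0, 0, 0, 1], [0.0209, -0.0243, 0, 0, 0, 0, 1], [0.0209, -0.0243, 0, 0, 0, 0, 1], [0.0208, -0.0243, 0, 0, 0, 0, 1], [0, 0, 0, 0, 0, 0, 1], [0, 0, 0.03, 0, 0, 0, 1], [0, 0, 0.03, 0, 0, 0, 1], [0, 0, 0.015, 0, 0, 0, 1], [0, 0, 0.006, 0, 0, 0, 1]],
])

```text
t: 28.32
ee_pos: [635.9, -48.9, 213.4]
orientation: [-3.133, -0.215, 0.008]
ft_force: [-0.6, 0.2, -2.2]
width: 39.4
```

```bash
python3 - <<'E'
from h import *
for i in range(9): ctrl.get_image('wrist')
c,im,o=snap('wrist','w14');print(o['ee_pos'],todeg(o),o['t'],o['width'])
Rm=R.from_rotvec(o['orientation']).as_matrix()
g=cv2.cvtColor(im,cv2.COLOR_RGB2GRAY).astype(int)
for r in [172,178,185]:
    on=g[r]>225; e=[i for i in range(190,330) if on[i]!=on[i-1]]
    print(r,[(x,round((Rm.T@(back(c,(x-.5,r),6)[0]-o['ee_pos']))[1],1)) for x in e])
for col in [220,300]:
    cc=g[:,col]; e=[i for i in range(130,200) if (cc[i]>225)!=(cc[i-1]>225)];print(col,[(x,round((Rm.T@(back(c,(col,x-.5),6)[0]-o['ee_pos']))[0],1)) for x in e])
E
```

```text
[637.783 -48.817 217.254] 7.838182709175033 28.7667 39.450868888363004
172 [(198, np.float64(-43.2)), (201, np.float64(-41.0)), (311, np.float64(39.6)), (317, np.float64(44.0))]
178 [(199, np.float64(-42.8)), (201, np.float64(-41.3)), (310, np.float64(39.1)), (317, np.float64(44.3))]
185 [(199, np.float64(-43.1)), (202, np.float64(-40.8)), (310, np.float64(39.4)), (316, np.float64(43.8))]
220 [(143, np.float64(55.7)), (163, np.float64(41.3)), (164, np.float64(40.6))]
300 [(143, np.float64(55.6)), (160, np.float64(43.5)), (167, np.float64(38.3))]
```

View pics/w14.png

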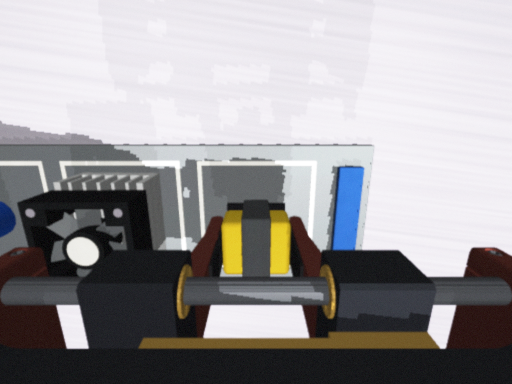

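Emit:
jog_arm([
  [[0, 0.0003, 0.012, 0, 0, 0, 1], [0, 0, 0.008, 0, 0, 0, 1], [0, 0, 0.0025, 0, 0, 0, 1], [0, 0, 0.001, 0, 0, 0, 1], [0, 0, 0, 0, 0, 0, 1], [0, 0, 0, 0, 0, 0, 1], [0, 0, 0, 0, 0, 0, 1]],
])

```text
t: 29.4
ee_pos: [637.0, -49.0, 193.0]
orientation: [-3.134, -0.215, 0.003]
ft_force: [-5.3, 0.2, 11.5]
width: 40.3
```

Contact; opening part way (fan and marker are near the fingers), then lifting.

Emit:
jog_arm([
  [[0, 0, 0, 0, 0, 0, -0.4], [0, 0, 0, 0, 0, 0, -0.4], [0, 0, 0, 0, 0, 0, -0.4], [0, 0, 0, 0, 0, 0, -0.4], [0, 0, 0, 0, 0, 0, -0.4], [0, 0, -0.01, 0, 0, 0, -0.4], [0, 0, -0.03, 0, 0, 0, -0.4], [0, 0, -0.035, 0, 0, 0, -0.4], [0, 0, -0.035, 0, 0, 0, -1], [-0.02, 0, -0.02, 0, 0, 0, -1], [-0.03, -0.0248, 0, 0, 0, 0, -1], [-0.03, -0.0248, 0, 0, 0, 0, -1], [0, -0.0248, 0, 0, 0, 0, -1], [0, -0.0248, 0, 0, 0, 0, -1], [0, 0, 0, 0, 0, 0, -1], [0, 0, 0, 0, 0, 0, -1], [0, 0, 0, 0, 0, 0, -1], [0, 0, 0, 0, 0, 0, -1], [0, 0, 0, 0, 0, 0, -1], [0, 0, 0, 0, 0, 0, -1]],
])

```text
t: 31.07
ee_pos: [544.9, 37.6, 322.5]
orientation: [3.134, 0.213, -0.0]
ft_force: [-0.0, -0.4, -0.5]
width: 87.8
```

```bash
python3 - <<'E'
from h import *
for i in range(5): ctrl.get_image('wrist')
for n,z in [('transformer',6),('capacitor',6),('fan',36),('red_marker',0),('blue_marker',0)]: c,im,o=look(n,f='w15',k=1,z0=z)
print(o['ee_pos'],todeg(o),o['t'],o['width'])
snap('scene','s15')
E
```

```text
transformer p=0.93 [327.  84. 377. 134.] world [635.536 -44.689] deg 9.2 iou 0.817 rel tool [ 78.799  94.395 322.46 ] tool x deg 7.8
capacitor p=0.75 [129.  94. 176. 126.] world [610.357 148.929] deg 27.3 iou 0.913 rel tool [  80.175 -100.679  322.55 ] tool x deg 7.8
fan p=0.61 [221.  68. 292. 145.] world [623.94   50.446] deg 7.9 iou 0.852 rel tool [ 80.172  -1.176 322.571] tool x deg 7.8
red_marker p=0.70 [ 79.  68. 109. 149.] world [601.578 216.309] deg 187.7 iou 0.919 rel tool [  80.673 -168.488  322.59 ] tool x deg 7.9
blue_marker p=0.94 [400.  72. 431. 150.] world [ 646.669 -115.233] deg 8.1 iou 0.962 rel tool [ 80.055 166.118 322.614] tool x deg 7.8
[544.655  38.387 322.611] 7.849469934755182 31.7167 87.63697067536076
```

View pics/w15.png

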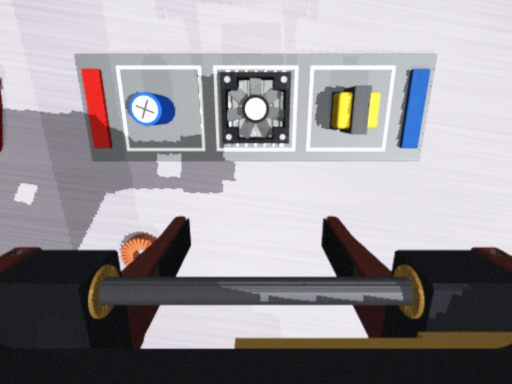

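View pics/s15.png

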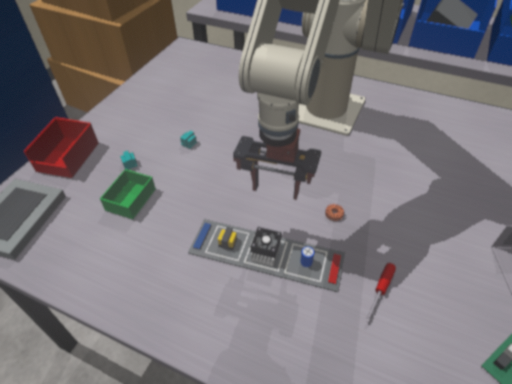

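```bash
python3 - <<'E'
from h import *
c,im,o=snap('wrist')
cv2.imwrite('pics/w16z.png',cv2.resize(im[50:165,210:410,::-1],None,fx=4,fy=5,interpolation=cv2.INTER_CUBIC))
P=pts('transformer',(637.3,-49,np.radians(7.85)),6);uv=proj(c,P)
big=cv2.resize(im[:,:,::-1],None,fx=4,fy=4,interpolation=cv2.INTER_CUBIC)
for q in (uv[:4],uv[4:]): cv2.polylines(big,[((q+.5)*4).astype(np.int32)],True,(0,0,255) if q is uv else (0,160,0),1)
cv2.imwrite('pics/w16o.png',big[4*60:4*160,4*290:4*410])
E
```

```text
(no output)
```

View pics/w16o.png

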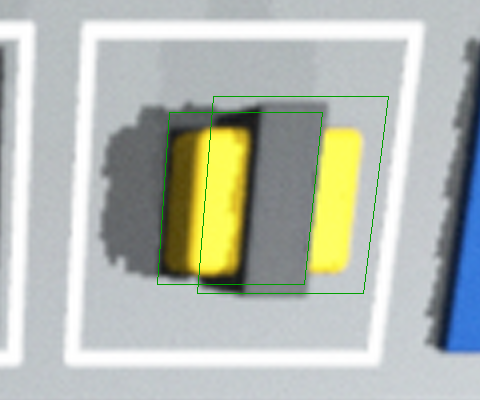

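```bash
python3 - <<'E'
from h import *
o=ctrl.get_obs();print(o['t'],np.abs(o['qvel']).max(),o['ft_force']);print(ctrl.close_job())
E
```

```text
31.9167 0.0008854288271699868 [-0.03  -0.012  0.326]
the job is handed in; nothing more can be done
None
```

I placed all four parts in the order asked and handed the job in at 31.9 s, with the arm still and touching nothing.

- **Order and placing:** The heat sink went into the middle square fins up, then the fan flat on top of it. The blue capacitor went beside the red marker and the yellow transformer beside the blue marker. I lowered each part until it touched (highest reading about 14 N) before opening the gripper.
- **Last checks, wrist camera:**
  - **Fan:** about 0.2 mm from the board centre and square to the board, 7.9° against the board's 7.8°.
  - **Capacitor:** about 0.7 mm from the centre of its square.
  - **Heat sink:** within about 1 mm and 1° when I checked it before adding the fan. The fan hides most of it in the last picture.
- **Bystanders:** The choke, screwdriver and green bin stayed where they were, judged by eye in the last scene picture.
- **Checks that disagreed:**
  - **Transformer:** the outline fit put it about 5 mm off centre. That fit treats it as a solid block, which it does not look like in the pictures. The gripper position and a model overlaid on the picture both put it within about 1.5 mm, so I left it.
  - **Board centre:** the top camera differed from the wrist camera by about 4 mm. I used the wrist camera, which agreed with the parts held in the gripper.

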